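# Find the weak spring clip by proof-pulling its test card

### The arm

A 6-joint arm with a two-finger parallel gripper is mounted at the origin on a cart in front of the work surface, level with it; the furniture and walls round the work are solid. World frame = base frame: x ahead of the robot, y to its left, z up, the work surface at z = 0. Lengths are in m, angles in rad, forces in N, time in s.
With the tool pointing down it reaches from about 0.3 to 0.75 m from the base axis. Payload 8.5 kg.
Tool frame: the origin (TCP) lies between the finger pads; the fingertips stand 14 mm ahead of it and the grasp point (between the pads) lies 5 mm behind it (ctrl.tip_reach is the distance from the TCP to the fingertips, in m); z points along the fingers, y is the line along which they close (so a half turn about z gives the same grasp; the last joint's range is limited). The gripper opens to 88 mm and grips with 3 to 60 N. Pads are 18 mm wide; open, the fingers measure 123 mm over their backs; the gripper's body (75 mm by 187 mm) begins 45 mm behind the grasp point.
Start: joints at [0.974, 0.381, 1.297, -0, 1.464, -0.215], TCP at [0.205, 0.51, 0.253] pointing down, gripper open.
Joint ranges: [-3.11, 3.11], [-0.89, 2.33], [0.22, 2.48], [-1.42, 4.56], [0.17, 2.85], [-2.88, 2.88]. Speed limits (rad/s): [2.39, 2.39, 3.14, 3.14, 3.14, 3.14].

### API

Orientations are given as a unit quaternion [x, y, z, w].
In Python, from bench import ctrl, vision gives the robot as it stands.
- The arm moves only by the tool arm_command, never from a script. Its argument "series" is a list of rows, each a list of 3 entries, a list of its own where there are three numbers: the shift along the tool's x, y, z in m, then the turn about the tool's z in rad, then the finger opening in m, from 0 to 0.0881. A call has 1 to 10 rows; each row shifts and turns the commanded pose from where the row before left it, along the tool's axes as they then stand; what a row does not reach is not made up. A row lasts 1/8 s, in which the tool goes at most 62.5 mm and 10.7 degrees, less where a joint would pass 70% of its speed; a pose out of reach is approached as far as the arm can. A call is refused whole if a number of a shift passes 0.0625 or a number of a turn 0.188, either way. A call with a gripper value outside its range is refused whole. The fingers move at their own pace and stop on an object; "grip_force" is the grip in N (left out, the last holds). Time passes only in rows, so rows that do not move let the fingers close. It gives the time, the measured TCP pose, the force, the opening and the grip force at its end, in the units of the state.
- ctrl.sense(): the state, without advancing time (a new reading comes with each control period).
- vision.camera(name): name is "scene" or "top" or "wrist"; returns the picture (480x640x3 uint8, red, green, blue); there is no depth.
- vision.calibration(name): a dict with "fx", "fy", "cx", "cy" (pixels), "D" ([k1, k2, p1, p2, k3] as OpenCV has them; the pictures are not rectified), "position" and "orientation" of the camera in the world. Camera axes: x right, y down, z forward; pixel columns grow to the right and rows downward; lengths in m; the calibration is good to about 2 mm. A picture is of the moment at which its call begins: read the wrist's pose just before it. calibration takes no time and is no camera call; for the wrist camera it gives the pose at the moment of the call.
- ctrl.close_job(): hands the job in; it is judged then, once.
The state is a dict: "clock": time; "q": joint angles; "dq": joint speeds; "joint_efforts": joint torques, N m; "position": TCP position; "eef_rot": TCP orientation; "wrist_force": force on the tool from outside, world axes, zero at the start; "wrist_torque": the same for the moment, N m; "grip_width": finger opening in m; "grasp_force": force on a finger pad.
Only numpy, scipy, OpenCV 4.12 (cv2) and the standard library are available. Lean on these libraries where they do the work, as an engineer would, in place of code of your own. Each camera call takes 0.05 s, during which the arm holds its last target. There are 200 camera calls.

### The job

One of the three spring clips in the block has gone weak, and only a pull will show which: proof-pull the test cards straight up by their black grips with about 8 newtons, never more than 12. The weak clip lets its card go at that; take that card out and stand it in the grey pocket, foot down on the pocket's floor. The sound clips hold theirs: leave those two cards fully home in their slots, and do not disturb the jar, tape and spool.

Things in the scene. Friction and masses are not known exactly. Their poses are not given: they have to be found in the camera images.
- block: Clip block, fixed: a dark steel bar 66 x 250 x 8 mm with three identical aluminium towers (32 x 64 mm, tops 58 mm above the bench) in a row along its y, 85 mm apart. Each is one spring clip: a slot 8 mm (x) by 37 mm (y), 50 mm deep, with a hidden sprung roller at either end. One clip, any of the three, is weak but looks the same. Origin: centre of the underside; z up, x across the row.
- pocket: Open-topped grey plastic pocket, fixed to the bench: opening 14 mm (its x) by 44 mm (its y), floor 6 mm and rim 50 mm above the bench, walls 4 mm, on a foot 50 x 80 mm. Origin: centre of its underside, z up.
- flux_jar: Brown jar with a black lid, 52 mm wide, 38 mm high, a loose bystander. Origin: centre of its underside.
- tape: Roll of black tape lying flat, 55 mm wide, 19 mm high, a loose bystander. Origin: centre of its underside.
- spool: Spool of solder with green flanges, 54 mm wide, 52 mm high, a loose bystander. Origin: centre of its underside.
- slot_1 (a point): Centre of the mouth of clip 1, at block y = +85 mm, 58 mm above the bench. Its card lifts freely by 2 to 12 mm (differs, not visible), then the rollers catch on its lobes. A weak clip gives way at about 4 to 6.5 N within some 6 mm more, and the card is free; a sound one would need over 15 N. A held card can be lowered home again.
- card_1: Loose steel test card in clip 1, 70 g with its black grip: a blade 5 mm (x) by 26 mm (y) with a pointed lobe on each side edge near the foot (34 mm over the lobes, points 8 mm above the foot) and a 34 mm wide collar 34 to 50 mm up. Origin: centre of its foot; z up the blade, x through its thickness, y across its width. Home: upright, foot on the slot floor 8 mm above the bench, axes along the block's.
- grip_1 (a point): Centre of the black ribbed grip of card 1: a block 14 mm (card x) by 30 mm (card y) by 26 mm high, centre 79 mm above the card's foot (87 mm above the bench at home); 16 mm of bare blade between it and the tower's top. Axes as the card's.
- pull_1 (a joint): Spring between grip and blade of card 1: how far the grip is drawn up along the blade, in m, 0 at rest. It gives 1 mm for each newton of pull (0.008 is 8 N), up to a stop at 18 mm.
- slot_2 (a point): Centre of the mouth of clip 2, at block y = +0 mm, 58 mm above the bench. Its card lifts freely by 2 to 12 mm (differs, not visible), then the rollers catch on its lobes. A weak clip gives way at about 4 to 6.5 N within some 6 mm more, and the card is free; a sound one would need over 15 N. A held card can be lowered home again.
- card_2: Loose steel test card in clip 2, 70 g with its black grip: a blade 5 mm (x) by 26 mm (y) with a pointed lobe on each side edge near the foot (34 mm over the lobes, points 8 mm above the foot) and a 34 mm wide collar 34 to 50 mm up. Origin: centre of its foot; z up the blade, x through its thickness, y across its width. Home: upright, foot on the slot floor 8 mm above the bench, axes along the block's.
- grip_2 (a point): Centre of the black ribbed grip of card 2: a block 14 mm (card x) by 30 mm (card y) by 26 mm high, centre 79 mm above the card's foot (87 mm above the bench at home); 16 mm of bare blade between it and the tower's top. Axes as the card's.
- pull_2 (a joint): Spring between grip and blade of card 2: how far the grip is drawn up along the blade, in m, 0 at rest. It gives 1 mm for each newton of pull (0.008 is 8 N), up to a stop at 18 mm.
- slot_3 (a point): Centre of the mouth of clip 3, at block y = -85 mm, 58 mm above the bench. Its card lifts freely by 2 to 12 mm (differs, not visible), then the rollers catch on its lobes. A weak clip gives way at about 4 to 6.5 N within some 6 mm more, and the card is free; a sound one would need over 15 N. A held card can be lowered home again.
- card_3: Loose steel test card in clip 3, 70 g with its black grip: a blade 5 mm (x) by 26 mm (y) with a pointed lobe on each side edge near the foot (34 mm over the lobes, points 8 mm above the foot) and a 34 mm wide collar 34 to 50 mm up. Origin: centre of its foot; z up the blade, x through its thickness, y across its width. Home: upright, foot on the slot floor 8 mm above the bench, axes along the block's.
- grip_3 (a point): Centre of the black ribbed grip of card 3: a block 14 mm (card x) by 30 mm (card y) by 26 mm high, centre 79 mm above the card's foot (87 mm above the bench at home); 16 mm of bare blade between it and the tower's top. Axes as the card's.
- pull_3 (a joint): Spring between grip and blade of card 3: how far the grip is drawn up along the blade, in m, 0 at rest. It gives 1 mm for each newton of pull (0.008 is 8 N), up to a stop at 18 mm.
Mind the look-alikes: they are no part of the job. What is shaped like the card_2 but pink or turquoise is not meant.

How it is judged:
On the way:
1. A card has been pulled clear of its clip (z of any of card_1, card_2, card_3 in the frame of block above 0.06 m), for 0.1 s.
At the end, for the whole second after the job is handed in: The card of the weak clip stands in the pocket (foot within 8 mm of the floor, within 9 mm in x and 12 mm in y of the pocket's centre, tilted under 0.35 rad, at rest); the other two cards are home in their own slots (foot within 3.5 mm of the floor, 5 mm of the centre, tilt under 0.12 rad) ((((z of card_1 in the frame of pocket below 0.014 m and x of card_1 in the frame of pocket between -0.009 and 0.009 m and y of card_1 in the frame of pocket between -0.012 and 0.012 m and angle between card_1's own z axis and vertical below 0.35 rad and linear speed of card_1 below 0.02 m/s) and (z of card_2 in the frame of block below 0.0115 m and horizontal distance between card_2 and slot_2 below 0.005 m and angle between card_2's own z axis and vertical below 0.12 rad) and (z of card_3 in the frame of block below 0.0115 m and horizontal distance between card_3 and slot_3 below 0.005 m and angle between card_3's own z axis and vertical below 0.12 rad)) or ((z of card_2 in the frame of pocket below 0.014 m and x of card_2 in the frame of pocket between -0.009 and 0.009 m and y of card_2 in the frame of pocket between -0.012 and 0.012 m and angle between card_2's own z axis and vertical below 0.35 rad and linear speed of card_2 below 0.02 m/s) and (z of card_1 in the frame of block below 0.0115 m and horizontal distance between card_1 and slot_1 below 0.005 m and angle between card_1's own z axis and vertical below 0.12 rad) and (z of card_3 in the frame of block below 0.0115 m and horizontal distance between card_3 and slot_3 below 0.005 m and angle between card_3's own z axis and vertical below 0.12 rad)) or ((z of card_3 in the frame of pocket below 0.014 m and x of card_3 in the frame of pocket between -0.009 and 0.009 m and y of card_3 in the frame of pocket between -0.012 and 0.012 m and angle between card_3's own z axis and vertical below 0.35 rad and linear speed of card_3 below 0.02 m/s) and (z of card_1 in the frame of block below 0.0115 m and horizontal distance between card_1 and slot_1 below 0.005 m and angle between card_1's own z axis and vertical below 0.12 rad) and (z of card_2 in the frame of block below 0.0115 m and horizontal distance between card_2 and slot_2 below 0.005 m and angle between card_2's own z axis and vertical below 0.12 rad)))); the robot touches nothing.
It fails at once if Card 1 is pulled with more than 12 N (spring drawn beyond 12 mm) (value of joint pull_1 above 0.012 m).
It fails at once if Card 2 is pulled with more than 12 N (spring drawn beyond 12 mm) (value of joint pull_2 above 0.012 m).
It fails at once if Card 3 is pulled with more than 12 N (spring drawn beyond 12 mm) (value of joint pull_3 above 0.012 m).
It fails at once if The jar, the tape roll or the spool is disturbed (moved by more than 15 mm) (distance of any of flux_jar, tape, spool from where it was at the start of the episode above 0.015 m).
It also fails if it takes over 69 s, if anything falls off the work surface, if the arm or the gripper's body presses on something with over 40 N, if the wrist force passes 120 N, or if a joint passes its speed limit or range.

## Working session

There is one attempt and no reset: what is moved stays moved. The work goes in short steps, Python scripts to look and compute and a tool call to move; the robot and the scene stay as the last step left them, time stands still between calls to the robot, and variables do not carry over. Pictures are saved under pics/ and viewed, at most 10 in all, crops included, and the job is handed in when it is done.

Besides the shell and the picture viewer there is one more tool, called after "Request:" as name([rows], argument=value, ...), one row to a line, values as JSON. arm_command: Moves the arm, as the interface text tells. Its arguments: {"type":"object","properties":{"series":{"type":"array","items":{"type":"array"}},"grip_force":{"type":"number"}},"required":["series"]}

```bash
ls; mkdir -p pics; python3 - <<'E'
from bench import ctrl, vision
import cv2
for n in("scene","top"):
    im=vision.camera(n); cv2.imwrite(f"pics/{n}0.png",im[...,::-1])
    c=vision.calibration(n);print(n,c)
s=ctrl.sense();print(s['clock'],s['position'],s['eef_rot'],s['wrist_force'],s['grip_width'])
E
```

```text
pics
scene {'fx': 570.7694002422407, 'fy': 570.7694002422407, 'cx': 322.4557440487081, 'cy': 243.7797474210015, 'D': array([0.06135799, 0.        , 0.        , 0.        , 0.        ]), 'position': array([-0.12621794, -0.42878003,  0.89827211]), 'orientation': array([ 0.82684023, -0.42196   ,  0.15927969, -0.33602823])}
top {'fx': 508.93880673782843, 'fy': 508.93880673782843, 'cx': 322.47862667310227, 'cy': 242.2624569478814, 'D': array([-0.03652718,  0.        ,  0.        ,  0.        ,  0.        ]), 'position': array([0.26358912, 0.05525275, 1.2928053 ]), 'orientation': array([ 0.70876219, -0.69966507,  0.06060002, -0.0667277 ])}
0.1 [0.20479574 0.51020907 0.25223048] [ 1.89721221e-01  9.81837807e-01 -5.66887230e-04 -2.39846227e-04] [0.03411425 0.77104628 0.35731736] 0.08806567764646339
```

View pics/scene0.png

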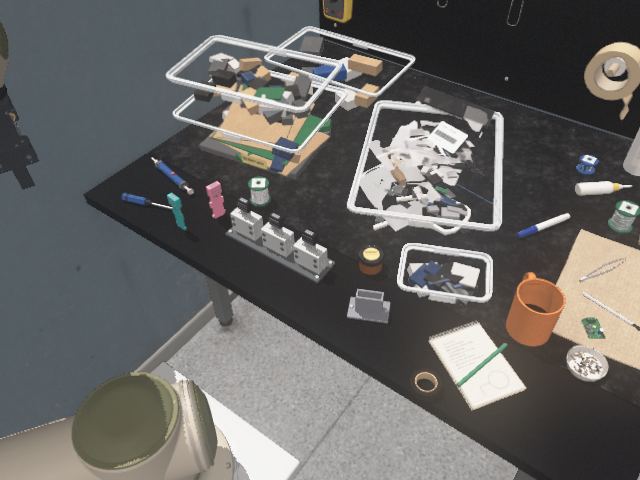

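View pics/top0.png

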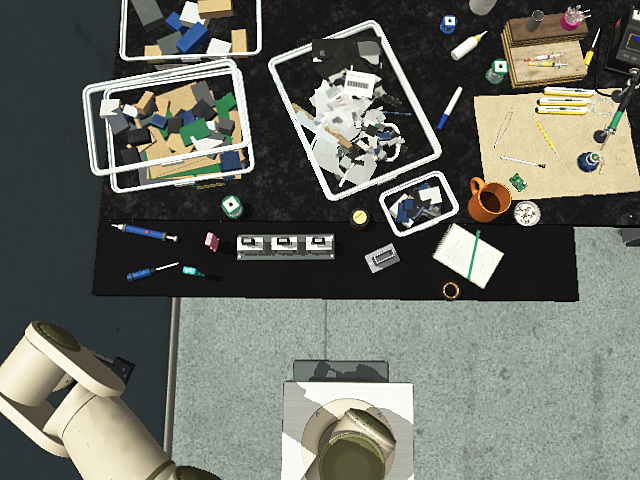

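The scene view shows three identical aluminium towers with black-gripped cards at about (246,222), (278,238) and (311,255). The grey pocket is at (369,305), the jar at (371,260), the spool at (259,190) and the tape at (426,383). In the top view the towers are at (250,244), (285,243) and (320,242), and the pocket is at (383,258).

Things that could be taken for the cards:
- Pink card, top view (211,241): decoy.
- Turquoise card, top view (193,271): decoy.
- The three black grips in the towers: the real ones.

```bash
cat > h.py <<'E'
import numpy as np, cv2
from scipy.spatial.transform import Rotation as R
def ray(c,uv):
    K=np.array([[c['fx'],0,c['cx']],[0,c['fy'],c['cy']],[0,0,1]])
    p=cv2.undistortPoints(np.float64(uv).reshape(-1,1,2),K,c['D'])[:,0]
    return R.from_quat(c['orientation']).apply(np.c_[p,np.ones(len(p))])
def onplane(c,uv,z):
    d=ray(c,uv); o=c['position']
    return (o+d*((z-o[2])/d[:,2])[:,None])[:,:2]
def project(c,P):
    q=R.from_quat(c['orientation']).inv()
    K=np.array([[c['fx'],0,c['cx']],[0,c['fy'],c['cy']],[0,0,1]])
    return cv2.projectPoints(q.apply(np.float64(P)-c['position']),np.zeros(3),np.zeros(3),K,c['D'])[0][:,0]
E
python3 - <<'E'
from bench import ctrl,vision
from h import *
im=cv2.imread('pics/top0.png');c=vision.calibration('top')
hsv=cv2.cvtColor(im,cv2.COLOR_BGR2HSV)
for name,th,box,z in(("bar",60,(225,225,345,270),.008),("towers",165,(225,225,345,270),.058),("pocket",70,(355,235,410,280),.0)):
    x0,y0,x1,y1=box
    m=((hsv[...,2]>th)).astype(np.uint8)[y0:y1,x0:x1]
    for k in cv2.findContours(m,cv2.RETR_EXTERNAL,cv2.CHAIN_APPROX_NONE)[0]:
        if cv2.contourArea(k)<60: continue
        b=cv2.boxPoints(cv2.minAreaRect(k))+[x0,y0]
        p=onplane(c,b,z); e=np.diff(p,axis=0)
        print(name,b.mean(0).round(1),p.mean(0).round(4),'sides',np.hypot(*e.T).round(3),'ang',np.degrees(np.arctan2(e[:,1],e[:,0])).round(1))
a=cv2.resize(im[195:300,180:420],None,fx=3.3,fy=3.3,interpolation=cv2.INTER_CUBIC);cv2.imwrite('pics/crop1.png',a)
E
```

```text
bar [285.5 246.5] [0.4857 0.1629] sides [0.25  0.065 0.248] ang [ -89.3 -179.5   90.7]
towers [283.5 243. ] [0.4856 0.1637] sides [0.062 0.03  0.062] ang [ -89.3 -178.7   90.7]
towers [249.5 243. ] [0.4846 0.2478] sides [0.035 0.062 0.035] ang [   2.5  -89.3 -178. ]
towers [319. 242.] [0.4892 0.0761] sides [0.064 0.035 0.064] ang [ -89.3 -179.4   90.7]
pocket [381.8 257.6] [ 0.4612 -0.0848] sides [0.08  0.051 0.079] ang [ -64.  -155.5  115.9]
```

View pics/crop1.png

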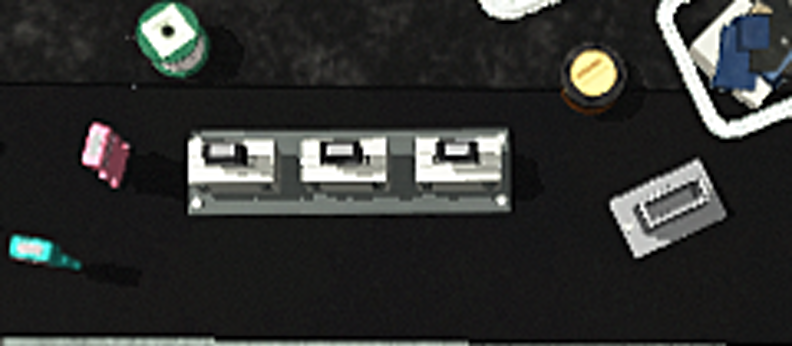

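The crop confirms the choice. The three black grips stand in the towers of the steel bar, and the pink and turquoise cards lie apart at the left. The measured bar is 250 x 65 mm and the pocket foot 80 x 51 mm, which agree with the given sizes. I start with the left card, at y of about 0.248.

Request:
arm_command([
  [[0,0,0],0.168,0.06],
  [[0,0,0],0.168,0.06],
  [[0,0,0],0.168,0.06],
  [[0,0,0],0.168,0.06],
  [[0,0,0],0.168,0.06],
  [[0,0,0],0.168,0.06],
  [[0,0,0],0.168,0.06],
  [[-0.037,0.04,0],0,0.06],
  [[-0.037,0.04,0],0,0.06],
  [[-0.037,0.04,0],0,0.06],
])

```text
clock: 1.35
position: [0.3272, 0.3997, 0.2525]
eef_rot: [0.702, 0.712, -0.0, -0.0]
wrist_force: [0.5, -0.0, 0.5]
grip_width: 0.0603
grasp_force: 0.0
```

Request:
arm_command([
  [[-0.037,0.04,0],0,0.06],
  [[-0.037,0.04,0],0,0.06],
  [[-0.037,0.04,0.01],0,0.06],
  [[-0.037,0.04,0.03],0,0.06],
  [[0,0,0.03],0,0.06],
  [[0,0,0],0,0.06],
])

```text
clock: 2.1
position: [0.4875, 0.2544, 0.1808]
eef_rot: [0.703, 0.711, -0.002, -0.001]
wrist_force: [-0.9, -0.4, -0.2]
grip_width: 0.0599
grasp_force: 0.0
```

```bash
cat > look.py <<'E'
import sys
from bench import ctrl,vision
from h import *
n,f=sys.argv[1:3]
s=ctrl.sense();c=vision.calibration(n)
im=vision.camera(n);cv2.imwrite('pics/'+f,im[...,::-1])
np.save('pics/cal_'+f[:-4],c,allow_pickle=True)
print(s['clock'],s['position'].round(4),'R',R.from_quat(s['eef_rot']).as_matrix().round(3).tolist(),s['wrist_force'].round(2),s['q'].round(2),c['position'].round(3))
E
python3 look.py wrist w1.png
```

```text
2.1 [0.4875 0.2544 0.1808] R [[-0.012, 1.0, -0.005], [1.0, 0.012, -0.001], [-0.001, -0.005, -1.0]] [-0.88 -0.44 -0.18] [0.27 0.44 1.41 0.   1.29 0.25] [0.488 0.325 0.313]
```

View pics/w1.png

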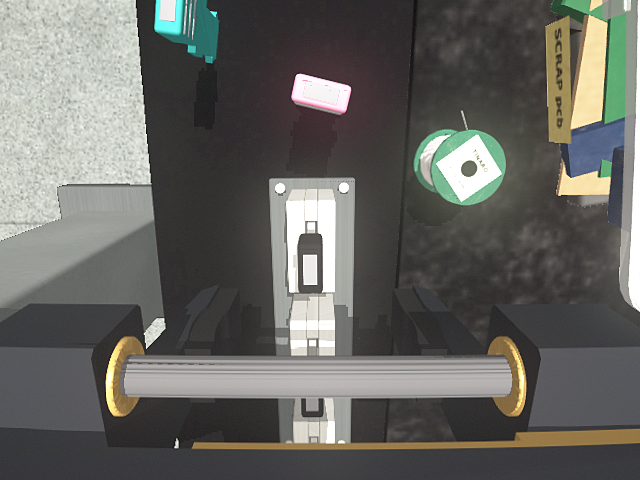

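The wrist view shows the left tower at about (311,245), with its black grip's top face centred near (310,268). The bar's corner holes are at (280,188) and (344,188).

```bash
python3 - <<'E'
from h import *
c=np.load('pics/cal_w1.npy',allow_pickle=True).item()
im=cv2.imread('pics/w1.png');v=im.max(2)
print('row268',v[268,282:340].tolist());print('row245',v[245,282:340].tolist());print('col310',v[225:305,310].tolist())
print('holes/bar z.008',onplane(c,[[280,188],[344,188],[271,230],[353,230]],.008).round(4))
for t in([.486+.0012,.2478],[.486,.2478]):
  for z in(.1,.074,.058): print(z,project(c,[[t[0]-.007,t[1]-.015,z],[t[0]+.007,t[1]+.015,z],[t[0],t[1],z]]).round(0).tolist())
E
```

```text
row268 [169, 177, 178, 153, 113, 97, 255, 255, 255, 255, 255, 255, 255, 255, 230, 239, 84, 80, 88, 86, 66, 255, 243, 237, 237, 237, 237, 237, 237, 237, 236, 237, 238, 241, 255, 108, 84, 91, 89, 77, 116, 255, 255, 255, 255, 255, 255, 255, 255, 255, 255, 255, 255, 173, 171, 170, 176, 175]
row245 [173, 177, 178, 181, 108, 190, 255, 255, 255, 255, 255, 255, 255, 255, 255, 165, 80, 93, 94, 95, 98, 96, 97, 96, 97, 98, 98, 98, 99, 100, 98, 101, 98, 99, 101, 99, 100, 99, 97, 78, 122, 255, 255, 255, 255, 255, 255, 255, 255, 255, 255, 255, 255, 195, 172, 170, 175, 176]
col310 [254, 254, 255, 255, 246, 207, 215, 215, 131, 81, 89, 92, 91, 88, 92, 89, 90, 89, 90, 93, 99, 100, 97, 96, 90, 101, 97, 96, 87, 135, 255, 242, 239, 238, 238, 239, 239, 238, 237, 238, 236, 238, 237, 237, 236, 237, 236, 237, 237, 236, 237, 237, 236, 236, 236, 236, 236, 237, 243, 255, 68, 85, 87, 89, 87, 87, 87, 76, 104, 175, 165, 177, 237, 231, 230, 229, 229, 226, 226, 226]
holes/bar z.008 [[0.46   0.2801]
 [0.5086 0.2807]
 [0.4526 0.2471]
 [0.5166 0.2479]]
0.1 [[302.0, 295.0], [327.0, 244.0], [314.0, 270.0]]
0.074 [[303.0, 278.0], [326.0, 232.0], [315.0, 256.0]]
0.058 [[304.0, 269.0], [326.0, 226.0], [315.0, 248.0]]
0.1 [[300.0, 295.0], [325.0, 244.0], [312.0, 270.0]]
0.074 [[301.0, 278.0], [324.0, 232.0], [313.0, 256.0]]
0.058 [[302.0, 269.0], [324.0, 226.0], [313.0, 248.0]]
```

The grip is at about (0.485, 0.248) and the bar agrees. I descend and close on it.

Request:
arm_command([
  [[-0.006,-0.002,0.0],0,0.04],
  [[0,0,0.03],0,0.04],
  [[0,0,0.03],0,0.04],
  [[0,0,0.02],0,0.04],
  [[0,0,0.013],0,0.04],
  [[0,0,0.005],0,0.04],
  [[0,0,0],0,0.04],
], grip_force=20)

```text
clock: 3.02
position: [0.4865, 0.2491, 0.0853]
eef_rot: [0.702, 0.712, 0.0, 0.0]
wrist_force: [-0.6, -0.5, -0.7]
grip_width: 0.0401
grasp_force: 0.0
```

```bash
python3 look.py wrist w2.png; python3 -c "
import cv2;i=cv2.imread('pics/w2.png')[150:450,150:500];cv2.imwrite('pics/w2c.png',cv2.resize(i,None,fx=1.6,fy=1.6))"
```

```text
3.025 [0.4865 0.2491 0.0853] R [[-0.013, 1.0, 0.001], [1.0, 0.013, 0.0], [0.0, 0.001, -1.0]] [-0.57 -0.53 -0.68] [0.26 0.55 1.54 0.   1.04 0.24] [0.486 0.319 0.217]
```

View pics/w2c.png

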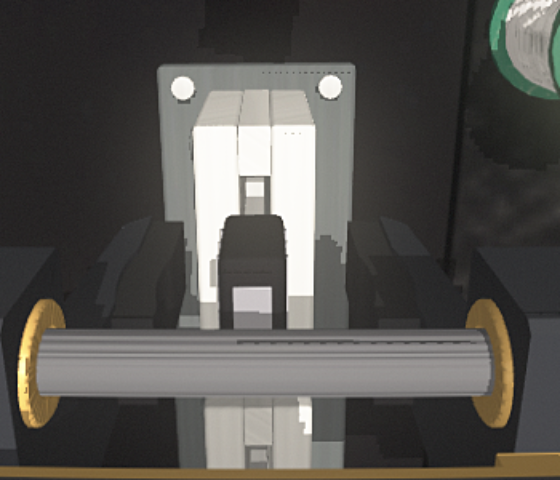

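The tool's midline sits about 2 mm to +x of the grip (grip at crop x 253, finger midline at 266). I shift by -2 mm, go down 3 mm and close.

Request:
arm_command([
  [[0,-0.0022,0.002],0,0.04],
  [[0,0,0],0,0.03],
  [[0,0,0],0,0.02],
  [[0,0,0],0,0.016],
  [[0,0,0],0,0.01],
  [[0,0,0],0,0.005],
  [[0,0,0],0,0.005],
], grip_force=20)

```text
clock: 3.95
position: [0.4842, 0.249, 0.0828]
eef_rot: [0.702, 0.712, 0.0, 0.0]
wrist_force: [-0.9, -0.2, 0.8]
grip_width: 0.0133
grasp_force: 20.0
```

Request:
arm_command([
  [[0,0,-0.002],0,0.005],
  [[0,0,-0.002],0,0.005],
  [[0,0,-0.002],0,0.005],
  [[0,0,-0.002],0,0.005],
  [[0,0,0],0,0.005],
  [[0,0,0],0,0.005],
])

```text
clock: 4.7
position: [0.4841, 0.249, 0.0907]
eef_rot: [0.702, 0.712, -0.0, -0.0]
wrist_force: [0.5, 0.2, -0.2]
grip_width: 0.0138
grasp_force: 20.0
```

Request:
arm_command([
  [[0,0,-0.002],0,0.005],
  [[0,0,-0.002],0,0.005],
  [[0,0,0],0,0.005],
  [[0,0,0],0,0.005],
])

```text
clock: 5.2
position: [0.4841, 0.249, 0.0946]
eef_rot: [0.702, 0.712, -0.0, -0.0]
wrist_force: [-0.5, -0.4, -3.0]
grip_width: 0.014
grasp_force: 20.0
```

```bash
python3 look.py wrist w3.png
```

```text
5.2 [0.4841 0.249  0.0946] R [[-0.013, 1.0, -0.0], [1.0, 0.013, -0.0], [-0.0, -0.0, -1.0]] [-0.51 -0.36 -3.02] [0.26 0.54 1.54 0.   1.06 0.24] [0.484 0.319 0.226]
```

Spring caught at roughly 2–3 N. I add 3 mm, then check.

Request:
arm_command([
  [[0,0,-0.0015],0,0.005],
  [[0,0,-0.0015],0,0.005],
  [[0,0,0],0,0.005],
  [[0,0,0],0,0.005],
])

```text
clock: 5.75
position: [0.484, 0.249, 0.0976]
eef_rot: [0.703, 0.712, -0.0, -0.0]
wrist_force: [-0.7, -0.5, -4.5]
grip_width: 0.0139
grasp_force: 20.0
```

Request:
arm_command([
  [[0,0,-0.0015],0,0.005],
  [[0,0,-0.001],0,0.005],
  [[0,0,0],0,0.005],
  [[0,0,0],0,0.005],
])

```text
clock: 6.25
position: [0.484, 0.249, 0.1001]
eef_rot: [0.702, 0.712, -0.0, -0.0]
wrist_force: [0.0, 0.4, -7.8]
grip_width: 0.0136
grasp_force: 20.0
```

Request:
arm_command([
  [[0,0,-0.001],0,0.005],
  [[0,0,0],0,0.005],
  [[0,0,0],0,0.005],
  [[0,0,0],0,0.005],
])

```text
clock: 6.75
position: [0.4841, 0.2489, 0.1012]
eef_rot: [0.703, 0.712, -0.0, -0.0]
wrist_force: [0.2, -0.1, -8.6]
grip_width: 0.0139
grasp_force: 20.0
```

The card held at 8.6 N, so this clip is sound. I lower the card home, release it and go to the middle card.

Request:
arm_command([
  [[0,0,0.004],0,0.005],
  [[0,0,0.004],0,0.005],
  [[0,0,0.004],0,0.005],
  [[0,0,0.004],0,0.005],
  [[0,0,0.0022],0,0.005],
  [[0,0,0],0,0.005],
  [[0,0,0],0,0.005],
])

```text
clock: 7.62
position: [0.4842, 0.249, 0.0832]
eef_rot: [0.702, 0.712, 0.0, 0.0]
wrist_force: [-0.4, 0.0, -0.7]
grip_width: 0.0135
grasp_force: 20.0
```

Request:
arm_command([
  [[0,0,0],0,0.02],
  [[0,0,0],0,0.04],
  [[0,0,-0.02],0,0.04],
  [[0,0,-0.03],0,0.04],
  [[-0.035,0,0],0,0.04],
  [[-0.05,0,0],0,0.04],
  [[0,0,0],0,0.04],
  [[0,0,0],0,0.04],
])

```text
clock: 8.62
position: [0.4853, 0.1642, 0.1332]
eef_rot: [0.703, 0.712, 0.0, -0.0]
wrist_force: [-0.7, 0.1, -0.5]
grip_width: 0.04
grasp_force: 0.0
```

```bash
python3 look.py wrist w4.png
```

```text
8.625 [0.4853 0.1642 0.1332] R [[-0.013, 1.0, 0.0], [1.0, 0.013, 0.0], [0.0, 0.0, -1.0]] [-0.66  0.08 -0.51] [0.09 0.44 1.59 0.   1.12 0.08] [0.485 0.234 0.265]
```

View pics/w4.png

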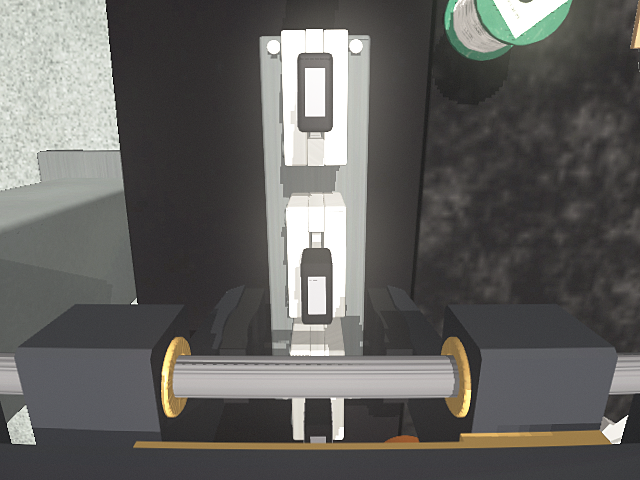

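The first card is back in its slot at (315,92). The middle grip at (316,285) is centred between the fingers (midline about 317). I descend and grip it.

Request:
arm_command([
  [[0,0,0.025],0,0.04],
  [[0,0,0.02],0,0.04],
  [[0,0,0.005],0,0.03],
  [[0,0,0],0,0.02],
  [[0,0,0],0,0.015],
  [[0,0,0],0,0.01],
  [[0,0,0],0,0.005],
  [[0,0,0],0,0.005],
])

```text
clock: 9.68
position: [0.4856, 0.1641, 0.0837]
eef_rot: [0.703, 0.712, 0.001, 0.0]
wrist_force: [-0.3, 0.6, 5.0]
grip_width: 0.0135
grasp_force: 20.0
```

Request:
arm_command([
  [[0,0,-0.002],0,0.005],
  [[0,0,-0.002],0,0.005],
  [[0,0,-0.002],0,0.005],
  [[0,0,-0.002],0,0.005],
  [[0,0,0],0,0.005],
  [[0,0,0],0,0.005],
])

```text
clock: 10.42
position: [0.4852, 0.164, 0.091]
eef_rot: [0.703, 0.712, -0.0, -0.0]
wrist_force: [-0.9, 0.8, -1.6]
grip_width: 0.0141
grasp_force: 20.0
```

Request:
arm_command([
  [[0,0,-0.0015],0,0.005],
  [[0,0,-0.0015],0,0.005],
  [[0,0,0],0,0.005],
  [[0,0,0],0,0.005],
])

```text
clock: 10.92
position: [0.4851, 0.164, 0.0939]
eef_rot: [0.702, 0.712, -0.0, -0.0]
wrist_force: [-0.2, 0.4, -3.1]
grip_width: 0.0133
grasp_force: 20.0
```

Request:
arm_command([
  [[0,0,-0.0015],0,0.005],
  [[0,0,-0.0015],0,0.005],
  [[0,0,0],0,0.005],
  [[0,0,0],0,0.005],
])

```text
clock: 11.42
position: [0.4857, 0.164, 0.0976]
eef_rot: [0.702, 0.712, 0.001, 0.001]
wrist_force: [-0.2, 0.5, 3.4]
grip_width: 0.0139
grasp_force: 20.0
```

Request:
arm_command([
  [[0,0,-0.001],0,0.005],
  [[0,0,-0.001],0,0.005],
  [[0,0,0],0,0.005],
  [[0,0,0],0,0.005],
])

```text
clock: 11.92
position: [0.4853, 0.1641, 0.0991]
eef_rot: [0.702, 0.712, 0.0, 0.0]
wrist_force: [-0.1, 1.4, 2.6]
grip_width: 0.0139
grasp_force: 20.0
```

Request:
arm_command([
  [[0,0,-0.0015],0,0.005],
  [[0,0,-0.0015],0,0.005],
  [[0,0,0],0,0.005],
  [[0,0,0],0,0.005],
])

```text
clock: 12.42
position: [0.4852, 0.164, 0.102]
eef_rot: [0.703, 0.712, -0.0, -0.0]
wrist_force: [-0.2, -0.2, -0.5]
grip_width: 0.0137
grasp_force: 20.0
```

The force dropped to about zero at an 18 mm lift: the middle clip let go, so it is the weak one. I lift its card out.

Request:
arm_command([
  [[0,0,-0.004],0,0.005],
  [[0,0,-0.006],0,0.005],
  [[0,0,-0.006],0,0.005],
  [[0,0,-0.008],0,0.005],
  [[0,0,-0.008],0,0.005],
  [[0,0,-0.01],0,0.005],
  [[0,0,-0.01],0,0.005],
  [[0,0,-0.01],0,0.005],
  [[0,0,-0.015],0,0.005],
  [[0,0,-0.015],0,0.005],
])

```text
clock: 13.68
position: [0.4852, 0.164, 0.1949]
eef_rot: [0.703, 0.712, -0.0, -0.0]
wrist_force: [0.3, -0.1, -0.8]
grip_width: 0.0138
grasp_force: 20.0
```

```bash
python3 look.py scene s2.png;  python3 -c "
import cv2;i=cv2.imread('pics/s2.png')[150:360,180:440];cv2.imwrite('pics/s2c.png',cv2.resize(i,None,fx=2.7,fy=2.7))"
```

```text
13.675 [0.4852 0.164  0.1949] R [[-0.013, 1.0, -0.0], [1.0, 0.013, -0.0], [-0.0, -0.0, -1.0]] [ 0.3  -0.11 -0.83] [ 0.09  0.37  1.5  -0.    1.28  0.08] [-0.126 -0.429  0.898]
```

View pics/s2c.png

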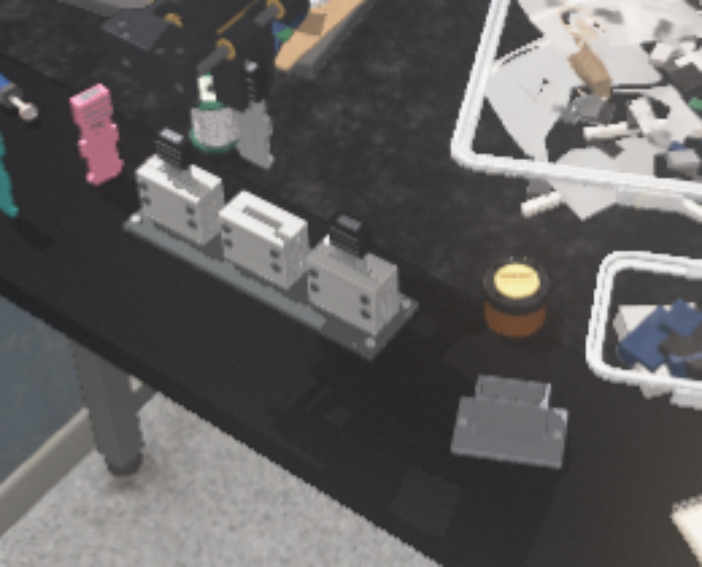

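The scene view shows the middle tower empty and its card hanging from the gripper at crop (255,130). The other two cards stand at (170,150) and (347,235). Next I refine the pocket pose from its rim.

```bash
python3 - <<'E'
from bench import vision
from h import *
c=vision.calibration('top');im=cv2.imread('pics/top0.png')
g=im[240:276,362:402].max(2)
print(g[8:26,4:36])
k=max(cv2.findContours((im[235:280,355:410].max(2)>70).astype(np.uint8),cv2.RETR_EXTERNAL,cv2.CHAIN_APPROX_NONE)[0],key=cv2.contourArea)
b=cv2.boxPoints(cv2.minAreaRect(k))+[355,235];print(b)
ctr=onplane(c,b,.004).mean(0);print('ctr',ctr)
# predicted rim outer/inner corners for that centre
for a in(24.5,26):
  t=np.radians(a);X=np.array([np.cos(t),np.sin(t)]);Y=np.array([-np.sin(t),np.cos(t)])
  for hx,hy in((.011,.026),(.007,.022)):
    print(a,project(c,[[*(ctr+sx*hx*X+sy*hy*Y),.05] for sx,sy in((1,1),(1,-1),(-1,-1),(-1,1))]).round(1).tolist())
E
```

```text
[[ 25  24  25  23  26  24  23  28  25  20  17   7  24  90  93 161 217 206
  201 195 194 187 198 184 201 180 145 207 116   0  18  22]
 [ 23  23  24  24  22  24  21  24  15   8  26 115 116 214 212 205 202 197
  193 195 199 184 193 213 187 116 221 190 223  11  12  20]
 [ 24  25  23  21  22  19  14   9  26  90 120 245 211 202 198 199 174 200
  204 204 196 206 104  15  31  60 250 148 200 109   3  19]
 [ 22  24  24  20  15   6  28  93 125 214 213 201 196 194 186 196 105 209
  206 198  87  12  55  53  45  92 219 213 162 204   7  15]
 [ 20  21  14   8  30  96 122 216 218 202 198 193 184 218 164 207 188 196
   64  36  53  70  98  68  50  78  57 248 133 157  60   2]
 [ 12   8  28  99 123 218 208 202 200 196 188 208 165 255 181 188  60  38
   55  70  94 119 120  91  43  79  85 221 188 125 122  14]
 [ 83  96 122 220 209 203 199 197 189 198 168 251 182 222  48  39  54  71
   95 119 116 111 115 113  45  85 162 111 156  98 115  68]
 [201 221 210 201 199 196 198 195 183 202 182 208  44  46  53  68  93 118
  116 114 110 110 107 110 117 149 255 183 189 119 117 125]
 [209 201 200 195 196 201 190 162 23
[... 1017 characters left out ...]
6   4  21]
 [ 15  14 170 216 247 211 196 202 148  65  55  49  63  92 120 117 115 115
  116 114 113 114 118 118 111 107  44   0  14  22  22  19]
 [ 20   9  35 212 144 197 197 200 172  92  59  88 115 115 112 111 113 113
  114 116 117 129 108 100  40   2   7  21  22  22  22  23]]
[[363.64022636 255.11048126]
 [391.47592163 242.01133347]
 [399.97450256 260.07082367]
 [372.1388092  273.16997147]]
ctr [ 0.460556   -0.08434906]
24.5 [[372.4, 254.9], [391.5, 246.6], [395.2, 254.6], [376.1, 263.0]]
24.5 [[374.6, 255.7], [390.7, 248.7], [393.1, 253.8], [376.9, 260.9]]
26 [[372.4, 255.2], [391.2, 246.4], [395.2, 254.3], [376.4, 263.2]]
26 [[374.6, 256.0], [390.5, 248.5], [393.1, 253.5], [377.1, 261.1]]
```

Request:
arm_command([
  [[-0.04,-0.004,0],-0.086,0.005],
  [[-0.04,-0.004,0],-0.086,0.005],
  [[-0.04,-0.004,0],-0.086,0.005],
  [[-0.04,-0.004,0],-0.086,0.005],
  [[0,0,0],-0.086,0.005],
  [[0,0,0],0,0.005],
])

```text
clock: 14.48
position: [0.4919, 0.0038, 0.194]
eef_rot: [0.535, 0.845, -0.0, -0.0]
wrist_force: [0.6, -0.2, -0.8]
grip_width: 0.0138
grasp_force: 20.0
```

```bash
python3 look.py top t2.png; python3 -c "
import cv2;i=cv2.imread('pics/t2.png')[220:290,330:430];cv2.imwrite('pics/t2c.png',cv2.resize(i,None,fx=6,fy=6))"
```

```text
14.475 [0.4919 0.0038 0.194 ] R [[-0.427, 0.904, -0.0], [0.904, 0.427, 0.0], [0.0, -0.0, -1.0]] [ 0.61 -0.16 -0.76] [-0.23  0.34  1.55  0.    1.25 -0.67] [0.264 0.055 1.293]
```

The rim and foot agree to within about 2 mm at (0.460, -0.084), with a turn of about 25°. I go past the pocket for one close look.

Request:
arm_command([
  [[-0.032,-0.016,0],0,0.005],
  [[-0.032,-0.016,0],0,0.005],
  [[-0.032,-0.016,0],0,0.005],
  [[-0.032,-0.016,0],0,0.005],
  [[0,0,0],0,0.005],
  [[0,0,0],0,0.005],
])

```text
clock: 15.28
position: [0.489, -0.1381, 0.194]
eef_rot: [0.535, 0.845, 0.0, -0.0]
wrist_force: [-0.3, 0.2, -1.1]
grip_width: 0.0135
grasp_force: 20.0
```

```bash
python3 look.py wrist w5.png
```

```text
15.275 [ 0.489  -0.1381  0.194 ] R [[-0.428, 0.904, -0.0], [0.904, 0.428, 0.0], [0.001, -0.0, -1.0]] [-0.25  0.24 -1.13] [-0.51  0.36  1.51  0.    1.27 -0.95] [ 0.46  -0.075  0.326]
```

View pics/w5.png

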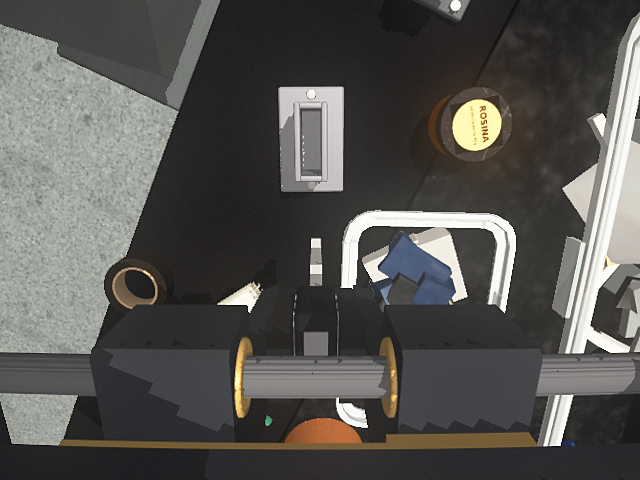

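The close view shows the pocket foot spanning (278–344, 87–192) and the rim opening centred at about (311,142), already parallel to the tool. The card's blade is at (316,238–285).

```bash
python3 - <<'E'
from h import *
c=np.load('pics/cal_w5.npy',allow_pickle=True).item()
v=cv2.imread('pics/w5.png').max(2)
print(v[142,270:350].tolist());print(v[90:196,311].tolist());print(v[236:246,300:332])
T=np.array([.489,-.1381]);ex=np.array([-.428,.904]);ey=np.array([.904,.428])
def rep(n,uv,z):
    p=onplane(c,uv,z); d=p-T; print(n,p.round(4).tolist(),'tool',np.c_[d@ex,d@ey].round(4).tolist(),'mean',p.mean(0).round(4))
rep('foot',[[278.5,88],[343.5,88],[343.5,191.5],[278.5,191.5]],.005)
rep('rimL/R',[[294,142],[327,142]],.05)
rep('rimU/D',[[311,102],[311,183]],.05)
rep('cardfoot',[[316,238]],.119)
E
```

```text
[42, 43, 44, 46, 44, 45, 46, 48, 33, 52, 111, 125, 125, 127, 124, 124, 124, 124, 125, 126, 127, 125, 126, 125, 103, 177, 197, 205, 217, 206, 91, 83, 145, 218, 132, 125, 126, 126, 127, 126, 126, 126, 127, 128, 126, 124, 129, 125, 126, 133, 96, 91, 186, 203, 208, 220, 191, 156, 207, 205, 206, 207, 205, 206, 206, 206, 206, 207, 207, 205, 209, 214, 202, 99, 33, 45, 48, 46, 47, 48]
[251, 253, 250, 248, 247, 244, 244, 246, 230, 172, 219, 187, 164, 218, 225, 208, 196, 161, 95, 66, 77, 113, 129, 129, 126, 129, 126, 127, 128, 127, 127, 130, 127, 128, 126, 128, 127, 128, 127, 129, 127, 128, 126, 126, 128, 127, 126, 127, 127, 124, 126, 126, 126, 128, 126, 127, 126, 127, 127, 125, 128, 126, 126, 124, 126, 126, 126, 126, 128, 123, 124, 123, 124, 125, 125, 123, 126, 124, 128, 107, 81, 84, 119, 117, 113, 98, 204, 227, 208, 196, 179, 108, 173, 165, 164, 162, 157, 160, 161, 123, 111, 99, 29, 48, 45, 47]
[[ 45  48  41  44  43  44  46  46  44  44  45  44  42  42  42  41  44  42
   43  45  47  46  49  49  50  50  51  52  54  56  54  51]
 [ 45  45  44  44  47  45  45  43  44  48  39  53  52  50  50  52  
[... 911 characters left out ...]
55 238 233 233 233 233 233
  236 246 207  51  41  50  53  50  53  52  53  54  57  53]
 [ 43  44  46  43  46  45  46  46  47  42  14 255 240 234 234 234 234 234
  237 245 214  52  41  46  54  49  54  51  54  55  55  55]]
foot [[0.4222, -0.0599], [0.4664, -0.039], [0.5012, -0.1093], [0.4542, -0.1316]] tool [[0.0993, -0.0269], [0.0993, 0.022], [0.0208, 0.0234], [0.0208, -0.0287]] mean [ 0.461 -0.085]
rimL/R [[0.4508, -0.0888], [0.4707, -0.0794]] tool [[0.0609, -0.0134], [0.0609, 0.0086]] mean [ 0.4608 -0.0841]
rimU/D [[0.4502, -0.0608], [0.4727, -0.1087]] tool [[0.0864, -0.002], [0.0335, -0.0021]] mean [ 0.4615 -0.0848]
cardfoot [[0.4845, -0.1256]] tool [[0.0133, 0.0013]] mean [ 0.4845 -0.1256]
```

The pocket centre is at +60 mm in tool x and about -3 mm in tool y, taken relative to the card as the camera sees it. I move over it and lower to just above the rim, then on down into the pocket.

Request:
arm_command([
  [[0.02,-0.001,0],0,0.005],
  [[0.02,-0.001,0],0,0.005],
  [[0.02,-0.001,0],0,0.005],
  [[0,0,0.02],0,0.005],
  [[0,0,0.02],0,0.005],
  [[0,0,0.015],0,0.005],
  [[0,0,0.01],0,0.005],
  [[0,0,0.008],0,0.005],
  [[0,0,0.006],0,0.005],
  [[0,0,0],0,0.005],
])

```text
clock: 16.58
position: [0.4606, -0.086, 0.1149]
eef_rot: [0.535, 0.845, -0.0, -0.0]
wrist_force: [-0.3, 0.1, -0.7]
grip_width: 0.014
grasp_force: 20.0
```

Request:
arm_command([
  [[0,0,0.005],0,0.005],
  [[0,0,0.006],0,0.005],
  [[0,0,0.006],0,0.005],
  [[0,0,0.005],0,0.005],
  [[0,0,0.003],0,0.005],
  [[0,0,0],0,0.005],
])

```text
clock: 17.32
position: [0.4606, -0.0861, 0.0899]
eef_rot: [0.534, 0.845, -0.0, -0.0]
wrist_force: [0.1, 0.9, -0.2]
grip_width: 0.0142
grasp_force: 20.0
```

Request:
arm_command([
  [[0,0,0.003],0,0.005],
  [[0,0,0.002],0,0.005],
  [[0,0,0.0015],0,0.005],
  [[0,0,0.001],0,0.005],
  [[0,0,0],0,0.005],
])

```text
clock: 17.95
position: [0.4606, -0.0861, 0.0825]
eef_rot: [0.535, 0.845, 0.0, -0.0]
wrist_force: [1.2, -0.9, -0.1]
grip_width: 0.0138
grasp_force: 20.0
```

Request:
arm_command([
  [[0,0,0.001],0,0.005],
  [[0,0,0],0,0.005],
  [[0,0,0],0,0.018],
  [[0,0,0],0,0.03],
  [[0,0,0],0,0.04],
  [[0,0,0],0,0.04],
  [[0,0,-0.02],0,0.04],
  [[0,0,-0.04],0,0.04],
  [[0,0,-0.05],0,0.04],
  [[0,0,-0.03],0,0.04],
])

```text
clock: 19.2
position: [0.4608, -0.0861, 0.2238]
eef_rot: [0.534, 0.845, 0.0, 0.001]
wrist_force: [0.5, -0.2, -0.8]
grip_width: 0.0401
grasp_force: 0.0
```

Request:
arm_command([
  [[-0.04,0,-0.02],0,0.04],
  [[-0.04,0,0],0,0.04],
  [[0,0,0],0,0.04],
  [[0,0,0],0,0.04],
])

```text
clock: 19.7
position: [0.4945, -0.1578, 0.2412]
eef_rot: [0.535, 0.845, 0.0, -0.001]
wrist_force: [0.8, -0.0, -0.4]
grip_width: 0.0398
grasp_force: 0.0
```

```bash
python3 look.py wrist w6.png; python3 look.py scene s3.png; python3 -c "
import cv2,numpy as np;a=cv2.imread('pics/w6.png')[0:290,120:520];i=cv2.imread('pics/s3.png')[170:340,200:420];cv2.imwrite('pics/f.png',np.hstack([a,cv2.resize(i,(400,290))]))"
```

```text
19.7 [ 0.4945 -0.1578  0.2412] R [[-0.429, 0.904, -0.001], [0.904, 0.429, 0.001], [0.001, -0.001, -1.0]] [ 0.78 -0.03 -0.39] [-0.54  0.34  1.4   0.    1.4  -0.98] [ 0.466 -0.094  0.373]
19.75 [ 0.4945 -0.1575  0.2414] R [[-0.429, 0.903, -0.001], [0.903, 0.429, 0.001], [0.001, -0.0, -1.0]] [-0.36 -0.39 -0.34] [-0.54  0.34  1.4   0.    1.4  -0.98] [-0.126 -0.429  0.898]
```

View pics/f.png

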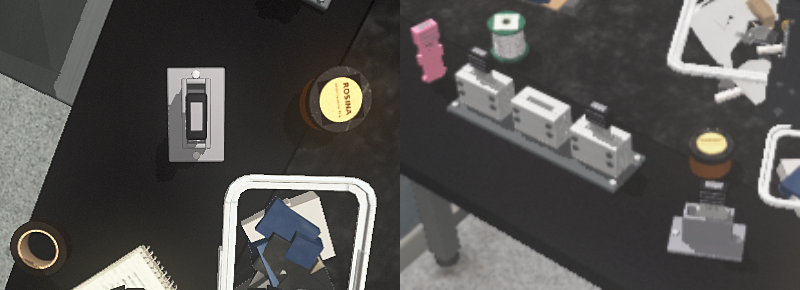

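The card stands upright in the pocket (left view, grip at (196,117); right view at (713,195)). The other two stand in their towers. I check numerically that card 1 is home and that the pocketed card's top is at the right height.

```bash
python3 - <<'E'
from bench import vision
from h import *
a=cv2.imread('pics/scene0.png',0).astype(int);b=cv2.imread('pics/s3.png',0).astype(int)
for n,(x,y) in dict(card1=(246,215),card3=(308,243),jar=(371,260),spool=(259,190),tape=(426,383)).items():
    t=a[y-16:y+17,x-14:x+15].astype(np.uint8);w=b[y-24:y+25,x-22:x+23].astype(np.uint8)
    r=cv2.minMaxLoc(cv2.matchTemplate(w,t,cv2.TM_CCOEFF_NORMED));print(n,round(r[1],3),np.array(r[3])-8)
c=vision.calibration('scene')
s=b.astype(np.uint8)
for z in(.098,.106): print(z,project(c,[[.4606,-.086,z]]).round(1))
print(s[262:300,374-14:374+14])
E
```

```text
card1 0.999 [0 0]
card3 1.0 [0 0]
jar 0.992 [0 0]
spool 1.0 [0 0]
tape 0.981 [0 0]
0.098 [[370.8 277.9]]
0.106 [[371. 275.]]
[[ 68  56  53 ...  59  60  59]
 [ 73  68  56 ...  61  59  57]
 [ 75  72  68 ...  58  57  58]
 ...
 [180 177 178 ...  54  53  54]
 [140 142 143 ...  55  52  53]
 [108 109 110 ...  53  55  54]]
```

Cards 1 and 3, the jar, the tape and the spool all show zero pixel shift. The pocketed grip's top at about (372,278) matches a card standing on the floor (370.8, 277.9). I hand in.

```bash
python3 -c "
from bench import ctrl
print(ctrl.close_job())"
```

```text
the job is handed in; nothing more can be done
None
```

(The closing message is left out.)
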